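# Change over the leak-test console: orange off, then green on

## Task

On the bench's test console, switch off the orange-handled toggle by moving it all the way towards the robot, and only after that switch on the green-handled toggle by moving it all the way away from the robot. Leave the two black toggles in the same row as they are.

Things in the scene. Friction and masses are not known exactly. Their poses are not given: they have to be found in the camera images.
- console: Grey flat console fixed on the bench, 220 mm along x, 240 mm along y, 30 mm high; origin under the row's middle at bench height. Four equal switch modules stand on it in one row along its y, 42 mm apart, order varying, axes as the console's; nothing stands higher than the handles. Loose round steel shells 90 mm high stand beside it, a screwdriver lies beyond.
- orange_module: Switch module with the orange handle: white block 80 mm along x (the throw), 40 mm along y (the row), 36 mm high, orange strips on top. Origin: centre of its underside, 30 mm above the bench; z up, +x is the way the handle goes to ON, roughly away from the robot. The handle's hinge line is 36 mm above the origin, parallel to y.
- orange (a joint): At 0 it leans 0.5 rad from upright to its module's -x (towards the robot): OFF stop. At 1.0 it leans 0.5 rad to +x: ON stop. Orange handle, starts ON (0.88 to 1.0). Straight paddle 55 mm long from the hinge, its outer half 16 mm wide (y), 14 mm thick, inner half 12 by 10 mm; end about 114 mm above the bench at the stops. Friction alone (0.08 N m, 1.5 N at the end) holds it where left.
- green_module: Switch module with the green handle and green strips; same shape, size, origin and axes as the orange one, another place in the same row.
- green (a joint): At 0 it leans 0.5 rad from upright to its module's -x (towards the robot): OFF stop. At 1.0 it leans 0.5 rad to +x: ON stop. Green handle, starts OFF (0 to 0.12); same size, friction and motion as the orange handle.
- black_a (a joint): At 0 it leans 0.5 rad from upright to its module's -x (towards the robot): OFF stop. At 1.0 it leans 0.5 rad to +x: ON stop. First black handle, starts OFF (0 to 0.12); same size and friction, in the same row. To be left as it is.
- black_b (a joint): At 0 it leans 0.5 rad from upright to its module's -x (towards the robot): OFF stop. At 1.0 it leans 0.5 rad to +x: ON stop. Second black handle, starts ON (0.88 to 1.0); same size and friction, in the same row. To be left as it is.

How it is judged:
By the outcome, as a careful person would: the job done as asked, in the order asked, and still so for the second after the job is handed in, with the robot touching nothing.
It also fails if it takes over 35 s, if anything falls off the work surface, if the arm or the gripper's body presses on something with over 40 N, if the wrist force passes 120 N, or if a joint passes its speed limit or range.

## Robot

A 6-joint arm with a two-finger parallel gripper is mounted at the origin on the work surface. World frame = base frame: x ahead of the robot, y to its left, z up, the work surface at z = 0. Lengths are in m, angles in degrees, forces in N, time in s.
With the tool pointing down it reaches from about 0.375 to 0.925 m from the base axis. Payload 5.7 kg.
Tool frame: the origin (TCP) lies on the front face of the gripper's body, between the roots of the fingers; the fingertips stand r.tips_ahead ahead of it and the grasp point (between the pads) lies 54 mm ahead of it (r.tips_ahead is the distance from the TCP to the fingertips, in m); z points along the fingers, y is the direction in which the jaws open and shut (so a half turn about z gives the same grasp; the last joint's range is limited). The gripper opens to 85 mm and grips with 20 to 120 N. Pads are 22 mm wide; open, the fingers measure 114 mm over their backs; the gripper's body (76 mm by 85 mm) begins 54 mm behind the grasp point. The pads swing forward as they close: fully open they stand 13 mm farther back than shut.
Start: joints at [67.03, 20.558, 86.54, -0, 72.909, -6.595], TCP at [0.169, 0.576, 0.304] pointing down, gripper open.
Joint ranges: [-170.27, 170.27], [-57.76, 135], [12.27, 136.19], [-55.21, 235.2], [11.17, 155.16], [-170.74, 170.74]. Speed limits (degrees/s): [136.94, 136.94, 180, 180, 180, 180].

## Interface

Orientations are given as a 3x3 rotation matrix whose columns are the frame's x, y, z axes.
In Python, from workcell import r gives the robot as it stands.
- The arm moves only by the tool arm_command, never from a script. Its argument "increments" is a list of rows, each a list of 7 numbers: the shift along the tool's x, y, z in m, then the turn, a rotation vector about the tool's x, y, z in rad, then the gripper command: -1 is fully open, 1 is shut, values between are in proportion. In form: [[tx, ty, tz, wx, wy, wz, jaw], ...]. A call has 1 to 8 rows; each row shifts and turns the commanded pose from where the row before left it, along the tool's axes as they then stand; what a row does not reach is not made up. A row lasts 1/10 s, in which the tool goes at most 50 mm and 8.59 degrees, less where a joint would pass 70% of its speed; a pose out of reach is approached as far as the arm can. A call is refused whole if a number of a shift passes 0.05 or a number of a turn 0.15, either way. A call with a gripper value outside its range is refused whole. The fingers move at their own pace and stop on an object; the grip force is fixed at half the most. Time passes only in rows, so rows that do not move let the fingers close. It gives the time, the measured TCP pose, the force and the opening at its end, in the units of the state.
- r.read_state(): the state, without advancing time (a new reading comes with each control period).
- r.snapshot(name): name is "side" or "top"; returns the picture (384x512x3 uint8, red, green, blue); there is no depth.
- r.calibration(name): a dict with "fx", "fy", "cx", "cy" (pixels), "eye" and "attitude" of the camera in the world. Camera axes: x right, y down, z forward; pixel columns grow to the right and rows downward; lengths in m; the calibration is good to about 2 mm. A picture is of the moment at which its call begins. calibration takes no time and is no camera call.
- r.finish_job(): hands the job in, once; it reports no verdict.
Trained networks look in the newest picture that a camera, given by its name, has taken for a name from the list of things; names that differ only in an ending like _2 or _b are one class to them, and where a whole thing is asked for, a point or a joint stands for the part that bears it (a point fixed in the world has none). Each returns a list of dicts, best first, with "conf" (0 to 1); they miss things now and then, are a little off and sometimes report something else, mostly with a low value. They report only what shows in the picture. A call takes as long as a camera call.
- r.search_frame(thing, camera): "at" ([row, column] in pixels, amid what is visible of it).
- r.outline_of(thing, camera): "region" (384x512 bool, what is visible of it) and "at" ([row, column] in pixels, amid what is visible of it).
- r.spot_point(thing, camera): "at" ([row, column] in pixels: a listed point, or the origin of a listed thing).
The state is a dict: "time_s": time; "qpos": joint angles; "qd": joint speeds; "tau": joint torques, N m; "ee_pos": TCP position; "tcp_rot": TCP orientation; "wrist_force": force on the tool from outside, world axes, zero at the start; "torque": the same for the moment, N m; "opening": finger opening in m.
Only numpy, scipy, OpenCV 4.12 (cv2) and the standard library are available. Lean on these libraries where they do the work, as an engineer would, in place of code of your own. Each camera call takes 0.05 s, during which the arm holds its last target.

## Working session

There is one attempt and no reset: what is moved stays moved. The work goes in short steps, Python scripts to look and compute and a tool call to move; the robot and the scene stay as the last step left them, time stands still between calls to the robot, and variables do not carry over. Pictures are saved under pics/ and viewed, and the job is handed in when it is done.

Besides the shell and the picture viewer there is one more tool, called after "Emit:" as name(argument=value, ...) on one line, values as JSON. arm_command: Moves the arm, as the interface text tells. Its arguments: {"type":"object","properties":{"increments":{"type":"array","items":{"type":"array","items":{"type":"number"}}}},"required":["increments"]}

```bash
mkdir -p pics; ls
python3 - <<'E'
from workcell import r
import cv2,numpy as np
for n in("side","top"):
    im=r.snapshot(n); cv2.imwrite(f"pics/{n}0.png",im[:,:,::-1])
    print(n,r.calibration(n))
    for t in("console","orange_module","green_module","orange","green","black_a"):
        print(t,[(np.round(d["at"]),round(d["conf"],2)) for d in r.spot_point(t,n)][:3] , [(np.round(d["at"]),round(d["conf"],2)) for d in r.search_frame(t,n)][:3])
print(r.tips_ahead,r.read_state())
E
```

```text
pics
side {'fx': 408.4336582774224, 'fy': 408.4336582774224, 'cx': 261.029785925331, 'cy': 184.53736263153388, 'eye': array([ 0.55401735, -0.52726941,  0.38566776]), 'attitude': array([[ 0.99633574, -0.02931633,  0.08034706],
       [-0.08430587, -0.49489423,  0.86485387],
       [ 0.01440895, -0.86845855, -0.49555235]])}
console [] [(array([258., 260.]), 0.72)]
orange_module [(array([249., 260.]), 0.73)] [(array([234., 264.]), 0.6)]
green_module [(array([214., 252.]), 0.95)] [(array([193., 242.]), 0.97)]Traceback (most recent call last):
  File "<stdin>", line 7, in <module>
ValueError: it knows: console, green_module, orange_module
```

Run:
```python
from workcell import r
import cv2,numpy as np
n="top"
im=r.snapshot(n); cv2.imwrite(f"pics/{n}0.png",im[:,:,::-1])
print(n,r.calibration(n))
for t in("console","orange_module","green_module"):
        print(t,[(np.round(d["at"]),round(d["conf"],2)) for d in r.spot_point(t,n)][:3] , [(np.round(d["at"]),round(d["conf"],2)) for d in r.search_frame(t,n)][:3])
print(r.tips_ahead,r.read_state())
```

```text
top {'fx': 369.9890315742234, 'fy': 369.9890315742234, 'cx': 255.25527666777182, 'cy': 194.0728948293538, 'eye': array([0.44250111, 0.04094832, 0.71337865]), 'attitude': array([[-0.0571462 , -0.9766173 ,  0.20725098],
       [-0.99836518,  0.05566669, -0.01296847],
       [ 0.00112826, -0.20765326, -0.97820185]])}
console [] [(array([210., 284.]), 0.65)]
orange_module [(array([188., 314.]), 0.65)] [(array([185., 315.]), 0.86)]
green_module [(array([196., 274.]), 0.74)] [(array([192., 273.]), 0.75)]
0.0726 {'time_s': 0.7, 'qpos': array([ 6.70299795e+01,  2.05544295e+01,  8.65376856e+01,  1.52941004e-03,
        7.29090100e+01, -6.59335830e+00]), 'qd': array([ 0.00082309, -0.0481056 ,  0.07808869, -0.00554608, -0.00358226,
        0.11466329]), 'tau': array([ 1.09767645e-04, -5.27440953e+01, -2.79002666e+01,  1.23842756e-05,
        1.32799360e-03, -1.69317650e-05]), 'ee_pos': array([0.16915346, 0.5756544 , 0.30391344]), 'tcp_rot': array([[-9.59426686e-01,  2.81958210e-01, -3.11545710e-05],
       [ 2.81958211e-01,  9.59426687e-01, -8.12263165e-06],
       [ 2.76002842e-05, -1.65773567e-05, -9.99999999e-01]]), 'wrist_force': array([0.00520889, 0.36008338, 0.4744987 ]), 'torque': array([-0.05955168,  0.00050699, -0.01747722]), 'opening': 0.08523141952464408}
```

View pics/side0.png

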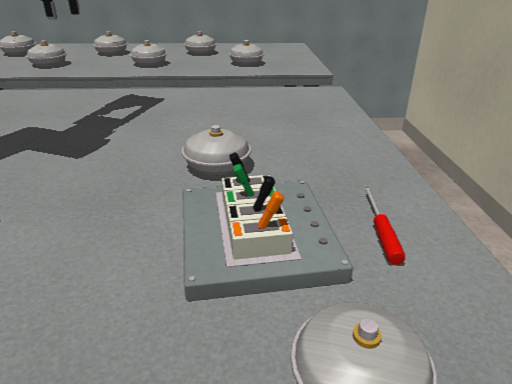

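View pics/top0.png

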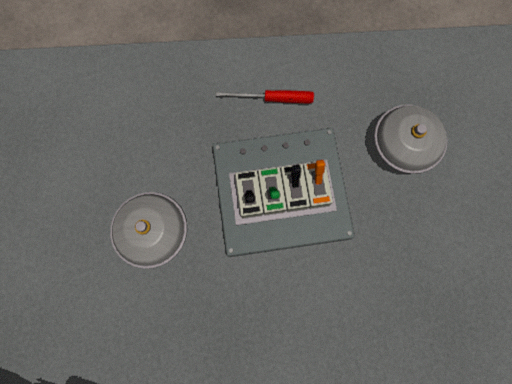

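Run:
```python
import cv2
a=cv2.imread("pics/top0.png")[120:265,205:360]; cv2.imwrite("pics/topz.png",cv2.resize(a,None,fx=4,fy=4,interpolation=cv2.INTER_CUBIC))
a=cv2.imread("pics/side0.png")[145:305,175:355]; cv2.imwrite("pics/sidez.png",cv2.resize(a,None,fx=3.7,fy=3.7,interpolation=cv2.INTER_CUBIC))
```

```text
(no output)
```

View pics/topz.png

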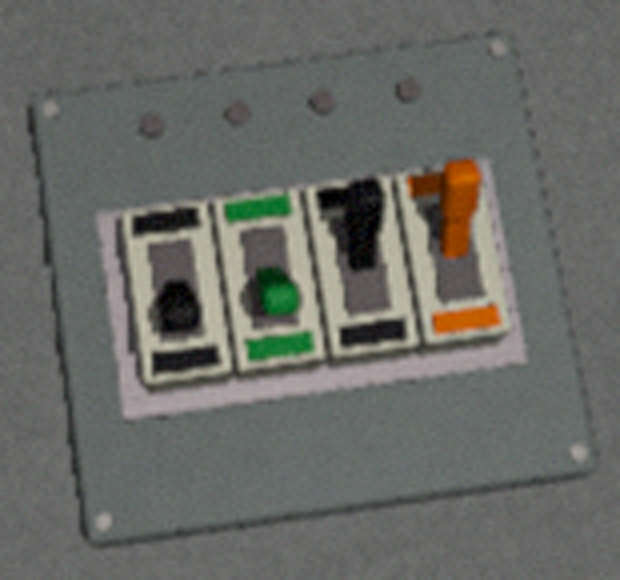

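View pics/sidez.png

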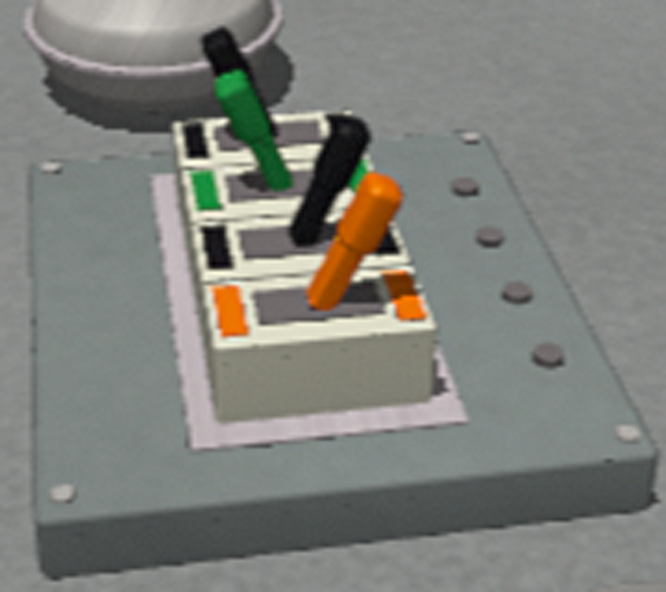

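```bash
cat > h.py <<'E'
from workcell import r
import numpy as np
C={n:r.calibration(n) for n in("top","side")}
def proj(n,P):
    c=C[n]; p=(np.atleast_2d(P)-c["eye"])@c["attitude"]
    return np.c_[c["fx"]*p[:,0]/p[:,2]+c["cx"],c["fy"]*p[:,1]/p[:,2]+c["cy"]]
def ray(n,uv,z):
    c=C[n]; d=c["attitude"]@np.array([(uv[0]-c["cx"])/c["fx"],(uv[1]-c["cy"])/c["fy"],1])
    return c["eye"]+d*(z-c["eye"][2])/d[2]
E
python3 - <<'E'
from h import *
from scipy.optimize import least_squares
t=lambda u,v:(u/4+205,v/4+120)
s=lambda u,v:(u/3.7+175,v/3.7+145)
# local xy, cam, px ; row corners z .066
X,Y=.04,.083
obs=[("top",(X,Y),t(122,209)),("top",(-X,-Y),t(508,332)),("top",(-X,Y),t(147,378)),
("side",(-X,-Y),s(213,347)),("side",(X,-Y),s(434,328)),("side",(-X,Y),s(176,120))]
def res(p,o,full=False):
    R=np.array([[np.cos(p[2]),-np.sin(p[2])],[np.sin(p[2]),np.cos(p[2])]])
    return np.concatenate([(proj(n,[*(R@l+p[:2]),.066])[0]-q) for n,l,q in o])
for sel in("top","side",""):
    o=[k for k in obs if k[0]==sel or not sel]
    f=least_squares(res,[.5,0,0],args=(o,)); print(sel,f.x,np.round(f.fun,1))
for nm,q in dict(a=(50,108),b=(499,47),c=(579,453),d=(103,522)).items(): print(nm,ray("top",t(*q),.03))
for nm,q in dict(a=(51,167),b=(471,137),c=(628,432),d=(62,493)).items(): print(nm,ray("side",s(*q),.03))
E
```

```text
top [ 0.58941233 -0.01959125  0.0755573 ] [-0.3 -0.5  1.3 -0.1 -1.   0.6]
side [ 0.59093683 -0.02108645  0.07069028] [-0.6  0.   0.8  0.1 -0.1 -0.4]
 [ 0.59027286 -0.02013877  0.07607264] [ 0.  -1.   1.5 -0.7 -0.7  0.1 -0.8 -0.3  0.4 -0.5 -0.8 -0.6]
a [0.68467813 0.09969265 0.03      ]
b [ 0.70357124 -0.12091749  0.03      ]
c [ 0.503495  -0.1381523  0.03     ]
d [0.48451546 0.08266063 0.03      ]
a [0.4868649  0.08153425 0.03      ]
b [0.68587257 0.09809613 0.03      ]
c [ 0.70509271 -0.11895536  0.03      ]
d [ 0.50537171 -0.13672783  0.03      ]
```

Emit:
arm_command(increments=[[0,0,0,0,0,0.15,1],[0,0,0,0,0,0.15,1],[0,0,0,0,0,0.15,1],[0,0,0,0,0,0.15,1],[0,0,0,0,0,0.15,1],[0,0,0,0,0,0.15,1],[0,0,0,0,0,0.15,1],[0,0,0,0,0,0.15,1]])

```text
time_s: 1.5
ee_pos: [0.1691, 0.5756, 0.3039]
tcp_rot: [[-0.079, 0.997, -0.0], [0.997, 0.079, -0.0], [-0.0, -0.0, -1.0]]
wrist_force: [0.5, 0.6, 0.4]
opening: -0.0002
```

```bash
cat > rel.py <<'E'
from h import *
yaw=.085; ex=np.array([np.cos(yaw),np.sin(yaw)]); ey=np.array([-ex[1],ex[0]]); c0=np.array([.592,-.0195])
def rel():
    s=r.read_state(); p=s["ee_pos"]; R=s["tcp_rot"]
    print("t",s["time_s"],"p",p.round(4),"yaw tool y",np.arctan2(R[1,1],R[0,1]).round(4),"R",R[:,2].round(3),"F",s["wrist_force"].round(1),"open",round(s["opening"],4),"tips",r.tips_ahead)
    for n,y in(("orange",-.063),("green",.021)):
        d=p[:2]-c0-y*ey; print(n,"dx' %.4f dy' %.4f"%(d@ex,d@ey),"tip z",(p[2]-r.tips_ahead).round(4))
if __name__=="__main__": rel()
E
python3 rel.py
```

```text
t 1.5 p [0.1691 0.5756 0.3039] yaw tool y 0.0788 R [-0. -0. -1.] F [0.5 0.6 0.4] open -0.0002 tips 0.0726
orange dx' -0.3708 dy' 0.6919 tip z 0.2313
green dx' -0.3708 dy' 0.6079 tip z 0.2313
```

Emit:
arm_command(increments=[[-0.029,0.018,0,0,0,0,1],[-0.029,0.018,0,0,0,0,1],[-0.029,0.018,0,0,0,0,1],[-0.029,0.018,0,0,0,0,1],[-0.029,0.018,0,0,0,0,1],[-0.029,0.018,0,0,0,0,1],[-0.029,0.018,0,0,0,0,1],[-0.029,0.018,0,0,0,0,1]])

```text
time_s: 2.3
ee_pos: [0.333, 0.3556, 0.3041]
tcp_rot: [[-0.085, 0.996, 0.0], [0.996, 0.085, 0.0], [0.0, 0.0, -1.0]]
wrist_force: [0.5, 0.2, -0.7]
opening: 0.0002
```

Emit:
arm_command(increments=[[-0.029,0.018,0,0,0,0,1],[-0.029,0.018,0,0,0,0,1],[-0.029,0.018,0,0,0,0,1],[-0.029,0.018,0,0,0,0,1],[-0.029,0.018,0,0,0,0,1],[-0.029,0.018,0,0,0,0,1],[-0.029,0.018,0,0,0,0,1],[-0.029,0.018,0,0,0,0,1]])

```text
time_s: 3.1
ee_pos: [0.4963, 0.1365, 0.3041]
tcp_rot: [[-0.085, 0.996, 0.0], [0.996, 0.085, 0.0], [0.0, 0.0, -1.0]]
wrist_force: [0.8, 0.8, -0.7]
opening: -0.0003
```

Emit:
arm_command(increments=[[-0.029,0.018,0,0,0,0,1],[-0.029,0.018,0,0,0,0,1],[-0.029,0.018,0,0,0,0,1],[-0.029,0.018,0,0,0,0,1],[-0.029,0.018,0,0,0,0,1],[-0.029,0.018,0,0,0,0,1],[-0.02,0.01,0,0,0,0,1],[0,0,0,0,0,0,1]])

```text
time_s: 3.9
ee_pos: [0.631, -0.048, 0.3037]
tcp_rot: [[-0.082, 0.997, 0.001], [0.997, 0.082, -0.001], [-0.001, 0.001, -1.0]]
wrist_force: [0.1, 0.5, 0.6]
opening: 0.0003
```

```bash
python3 rel.py
```

```text
t 3.9 p [ 0.631  -0.048   0.3037] yaw tool y 0.0826 R [ 0.001 -0.001 -1.   ] F [0.1 0.5 0.6] open 0.0003 tips 0.0726
orange dx' 0.0364 dy' 0.0313 tip z 0.2311
green dx' 0.0364 dy' -0.0527 tip z 0.2311
```

Emit:
arm_command(increments=[[-0.016,0.01,0,0,0,0,1],[-0.015,0.01,0,0,0,0,1],[0,0,0.03,0,0,0,1],[0,0,0.03,0,0,0,1],[0,0,0.03,0,0,0,1],[0,0,0,0,0,0,1],[0,0,0,0,0,0,1]])

```text
time_s: 4.6
ee_pos: [0.6519, -0.0743, 0.2141]
tcp_rot: [[-0.086, 0.996, -0.001], [0.996, 0.086, 0.0], [0.0, -0.001, -1.0]]
wrist_force: [0.9, 0.3, 0.5]
opening: 0.0002
```

```bash
python3 rel.py
python3 - <<'E'
from h import *
import cv2
a=r.snapshot("side")[60:305,150:420,::-1]
b=r.snapshot("top")[90:280,180:390,::-1]
cv2.imwrite("pics/s1.png",cv2.resize(a,None,fx=2.4,fy=2.4));cv2.imwrite("pics/t1.png",cv2.resize(b,None,fx=3,fy=3))
E
```

```text
t 4.6 p [ 0.6519 -0.0743  0.2141] yaw tool y 0.0857 R [-0.001  0.    -1.   ] F [0.9 0.3 0.5] open 0.0002 tips 0.0726
orange dx' 0.0550 dy' 0.0033 tip z 0.1415
green dx' 0.0550 dy' -0.0807 tip z 0.1415
```

View pics/s1.png

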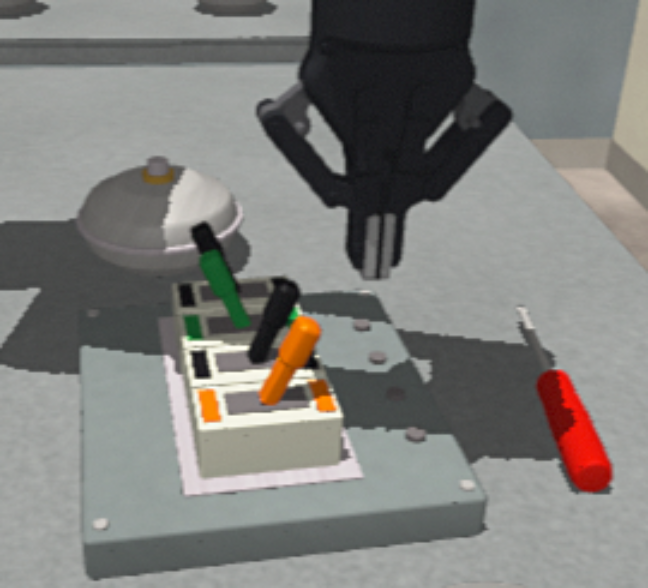

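View pics/t1.png

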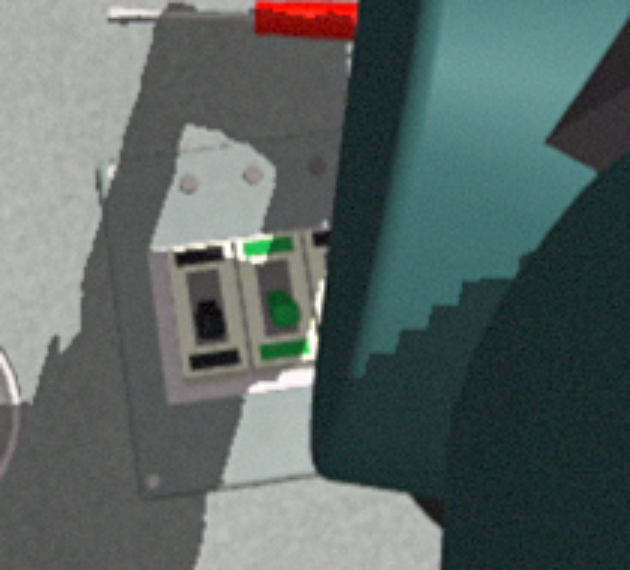

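Run:
```python
from h import *
s=r.read_state(); p=s["ee_pos"]+s["tcp_rot"][:,2]*.0726
print((proj("side",p)-[150,60])*2.4)
```

```text
[[374.83087787 267.95358953]]
```

Emit:
arm_command(increments=[[-0.003,0.002,0.022,0,0,0,1],[0,0,0.022,0,0,0,1],[0,0,0,0,0,0,1],[0,0,0,0,0,0,1]])

```text
time_s: 5.1
ee_pos: [0.655, -0.0776, 0.1713]
tcp_rot: [[-0.085, 0.996, 0.001], [0.996, 0.085, -0.0], [-0.001, 0.001, -1.0]]
wrist_force: [-0.2, 0.3, 1.1]
opening: 0.0002
```

```bash
python3 rel.py
python3 - <<'E'
from h import *
import cv2
a=r.snapshot("side")[60:305,150:420,::-1]
cv2.imwrite("pics/s2.png",cv2.resize(a,None,fx=2.4,fy=2.4))
E
```

```text
t 5.1 p [ 0.655  -0.0776  0.1713] yaw tool y 0.0852 R [ 0.001 -0.    -1.   ] F [-0.2  0.3  1.1] open 0.0002 tips 0.0726
orange dx' 0.0578 dy' -0.0002 tip z 0.0987
green dx' 0.0578 dy' -0.0842 tip z 0.0987
```

View pics/s2.png

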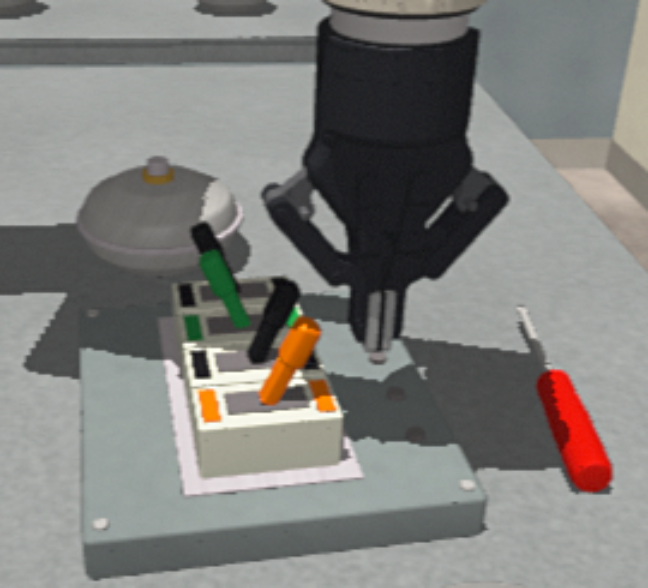

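Emit:
arm_command(increments=[[0,-0.006,0,0,0,0,1],[0,-0.006,0,0,0,0,1],[0,-0.006,0,0,0,0,1],[0,-0.006,0,0,0,0,1],[0,-0.006,0,0,0,0,1],[0,-0.006,0,0,0,0,1],[0,-0.006,0,0,0,0,1],[0,-0.004,0,0,0,0,1]])

```text
time_s: 5.95
ee_pos: [0.6078, -0.0815, 0.1699]
tcp_rot: [[-0.085, 0.996, -0.0], [0.996, 0.085, -0.0], [-0.0, -0.0, -1.0]]
wrist_force: [1.8, -0.4, 0.0]
opening: -0.0002
```

Emit:
arm_command(increments=[[0,-0.002,0,0,0,0,1],[0,-0.002,0,0,0,0,1],[0,0,0,0,0,0,1]])

```text
time_s: 6.25
ee_pos: [0.604, -0.0818, 0.1696]
tcp_rot: [[-0.085, 0.996, -0.001], [0.996, 0.085, 0.0], [0.0, -0.001, -1.0]]
wrist_force: [0.8, -0.8, 0.3]
opening: 0.0001
```

```bash
python3 rel.py
python3 - <<'E'
from h import *
import cv2
a=r.snapshot("side")[60:305,150:420,::-1]
cv2.imwrite("pics/s3.png",cv2.resize(a,None,fx=2.4,fy=2.4))
E
```

```text
t 6.25 p [ 0.604  -0.0818  0.1696] yaw tool y 0.085 R [-0.001  0.    -1.   ] F [ 0.8 -0.8  0.3] open 0.0001 tips 0.0726
orange dx' 0.0067 dy' -0.0001 tip z 0.097
green dx' 0.0067 dy' -0.0841 tip z 0.097
```

View pics/s3.png

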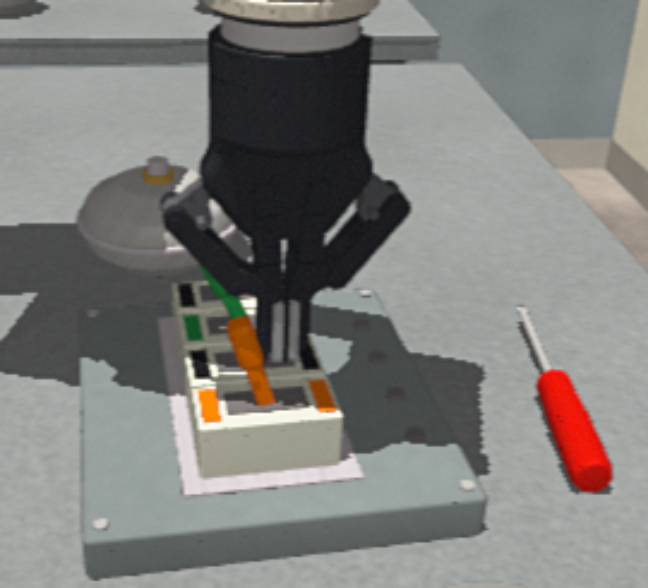

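The side picture shows the orange handle now leaning towards the robot, at about (245,345) in the zoom, with the fingers behind it. There is no stop force yet, so I'll keep pushing in small steps.

Emit:
arm_command(increments=[[0,-0.002,0,0,0,0,1],[0,-0.002,0,0,0,0,1],[0,0,0,0,0,0,1]])

```text
time_s: 6.6
ee_pos: [0.6002, -0.0821, 0.1698]
tcp_rot: [[-0.085, 0.996, -0.001], [0.996, 0.085, -0.0], [0.0, -0.001, -1.0]]
wrist_force: [0.2, -0.1, -0.3]
opening: 0.0001
```

```bash
python3 rel.py
```

```text
t 6.6 p [ 0.6002 -0.0821  0.1698] yaw tool y 0.085 R [-0.001 -0.    -1.   ] F [ 0.2 -0.1 -0.3] open 0.0001 tips 0.0726
orange dx' 0.0029 dy' -0.0000 tip z 0.0972
green dx' 0.0029 dy' -0.0840 tip z 0.0972
```

Emit:
arm_command(increments=[[0,-0.002,0,0,0,0,1],[0,0,0,0,0,0,1]])

```text
time_s: 6.8
ee_pos: [0.5984, -0.0823, 0.1699]
tcp_rot: [[-0.085, 0.996, -0.0], [0.996, 0.085, -0.0], [-0.0, -0.0, -1.0]]
wrist_force: [1.0, 0.7, 0.2]
opening: -0.0001
```

Emit:
arm_command(increments=[[0,-0.001,0,0,0,0,1],[0,0,0,0,0,0,1]])

```text
time_s: 7.0
ee_pos: [0.5975, -0.0824, 0.17]
tcp_rot: [[-0.085, 0.996, 0.0], [0.996, 0.085, -0.0], [-0.0, 0.0, -1.0]]
wrist_force: [1.3, 0.1, -0.8]
opening: 0.0001
```

```bash
python3 rel.py
python3 - <<'E'
from h import *
import cv2
a=r.snapshot("side")[150:280,190:320,::-1]
cv2.imwrite("pics/s4.png",cv2.resize(a,None,fx=4.5,fy=4.5,interpolation=cv2.INTER_CUBIC))
for th in (-.5,-.45,-.4):
    for sgn in(0,):
        from rel import *
        o=c0-.063*ey
        f=lambda s:np.array([*(o+s*np.sin(th)*ex),.066+s*np.cos(th)])
        print(th,(proj("side",[f(0),f(.055)])-[190,150])*4.5)
E
```

```text
t 7.0 p [ 0.5975 -0.0824  0.17  ] yaw tool y 0.085 R [ 0. -0. -1.] F [ 1.3  0.1 -0.8] open 0.0001 tips 0.0726
orange dx' 0.0002 dy' -0.0001 tip z 0.0974
green dx' 0.0002 dy' -0.0841 tip z 0.0974
-0.5 [[323.16539553 344.07553757]
 [233.7486843  212.39236107]]
-0.45 [[323.16539553 344.07553757]
 [242.31423346 207.93120975]]
-0.4 [[323.16539553 344.07553757]
 [251.09996352 203.82532675]]
```

View pics/s4.png

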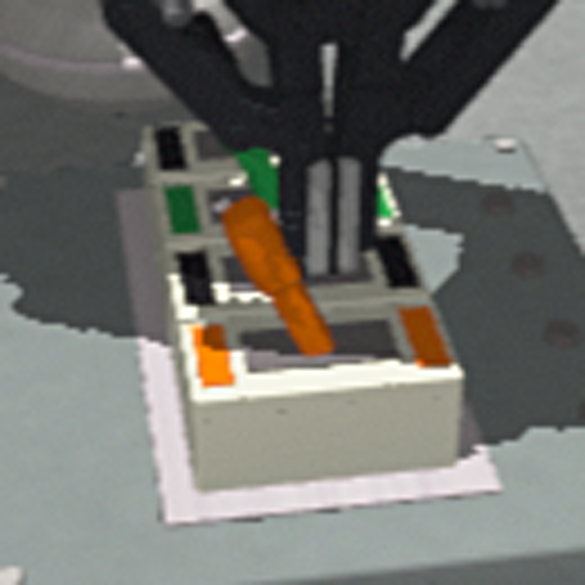

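Emit:
arm_command(increments=[[0,-0.001,0,0,0,0,1],[0,-0.001,0,0,0,0,1],[0,0,0,0,0,0,1]])

```text
time_s: 7.35
ee_pos: [0.5954, -0.0826, 0.1699]
tcp_rot: [[-0.085, 0.996, -0.0], [0.996, 0.085, -0.0], [-0.0, -0.0, -1.0]]
wrist_force: [1.5, -0.4, -0.6]
opening: 0.0001
```

Emit:
arm_command(increments=[[0,-0.001,0,0,0,0,1],[0,0,0,0,0,0,1]])

```text
time_s: 7.55
ee_pos: [0.5947, -0.0827, 0.17]
tcp_rot: [[-0.085, 0.996, 0.0], [0.996, 0.085, -0.0], [-0.0, 0.0, -1.0]]
wrist_force: [2.8, -0.8, -0.5]
opening: 0.0
```

Emit:
arm_command(increments=[[0,-0.001,0,0,0,0,1],[0,0,0,0,0,0,1]])

```text
time_s: 7.75
ee_pos: [0.5944, -0.0828, 0.1702]
tcp_rot: [[-0.085, 0.996, 0.002], [0.996, 0.085, -0.0], [-0.0, 0.002, -1.0]]
wrist_force: [5.0, 0.9, -1.1]
opening: 0.0001
```

Emit:
arm_command(increments=[[0,-0.001,0,0,0,0,1],[0,-0.001,0,0,0,0,1],[0,0,0,0,0,0,1]])

```text
time_s: 8.05
ee_pos: [0.5938, -0.083, 0.1708]
tcp_rot: [[-0.085, 0.996, 0.005], [0.996, 0.085, -0.0], [-0.001, 0.005, -1.0]]
wrist_force: [8.0, 1.8, -2.0]
opening: -0.0004
```

```bash
python3 rel.py
python3 - <<'E'
from h import *
import cv2
a=r.snapshot("side")[150:280,190:320,::-1]
cv2.imwrite("pics/s5.png",cv2.resize(a,None,fx=4.5,fy=4.5,interpolation=cv2.INTER_CUBIC))
E
```

```text
t 8.05 p [ 0.5938 -0.083   0.1708] yaw tool y 0.0847 R [ 0.005 -0.    -1.   ] F [ 8.   1.8 -2. ] open -0.0004 tips 0.0726
orange dx' -0.0036 dy' -0.0004 tip z 0.0982
green dx' -0.0036 dy' -0.0844 tip z 0.0982
```

View pics/s5.png

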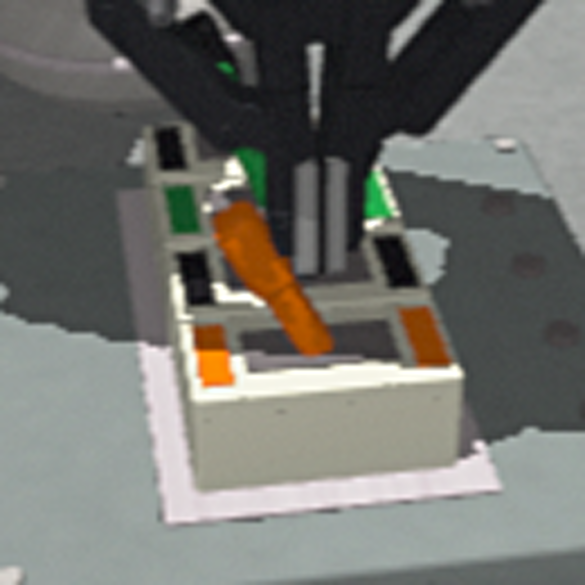

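The orange handle's end is now at about (237,208), against a predicted (234,212) at the stop. The force has risen to 8 N with hardly any motion, so it is on its OFF stop. I'll back off, lift and move over to green.

Emit:
arm_command(increments=[[0,0.008,0,0,0,0,1],[0,0.008,0,0,0,0,1],[0,0,-0.03,0,0,0,1],[0,0,-0.03,0,0,0,1],[0.03,-0.02,0,0,0,0,1],[0.03,-0.025,0,0,0,0,1],[0.024,-0.025,0,0,0,0,1],[0,0,0,0,0,0,1]])

```text
time_s: 8.9
ee_pos: [0.5254, -0.0012, 0.2289]
tcp_rot: [[-0.087, 0.996, -0.008], [0.996, 0.087, 0.001], [0.002, -0.008, -1.0]]
wrist_force: [-0.1, 0.4, 1.2]
opening: 0.0002
```

```bash
python3 rel.py
python3 - <<'E'
from h import *
import cv2
a=r.snapshot("side")[60:305,150:420,::-1]
cv2.imwrite("pics/s6.png",cv2.resize(a,None,fx=2.4,fy=2.4,interpolation=cv2.INTER_CUBIC))
E
```

```text
t 8.9 p [ 0.5254 -0.0012  0.2289] yaw tool y 0.0872 R [-0.008  0.001 -1.   ] F [-0.1  0.4  1.2] open 0.0002 tips 0.0726
orange dx' -0.0648 dy' 0.0869 tip z 0.1563
green dx' -0.0648 dy' 0.0029 tip z 0.1563
```

View pics/s6.png

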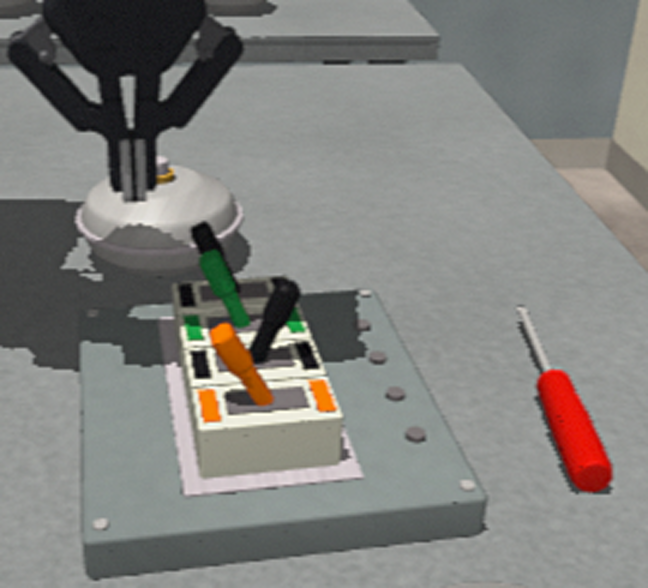

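Orange, at about (215,330), now leans like the untouched OFF handles. The black toggles look unchanged. Next I'll lower in front of green.

Emit:
arm_command(increments=[[-0.001,0,0,0,0,0,1],[0,0,0.019,0,0,0,1],[0,0,0.019,0,0,0,1],[0,0,0.019,0,0,0,1],[0,0,0,0,0,0,1],[0,0,0,0,0,0,1]])

```text
time_s: 9.55
ee_pos: [0.5314, -0.0054, 0.1728]
tcp_rot: [[-0.084, 0.996, -0.001], [0.996, 0.084, -0.0], [-0.0, -0.001, -1.0]]
wrist_force: [0.6, -0.0, 1.2]
opening: -0.0001
```

```bash
python3 rel.py
python3 - <<'E'
from h import *
import cv2
a=r.snapshot("side")[60:305,150:420,::-1]
cv2.imwrite("pics/s7.png",cv2.resize(a,None,fx=2.4,fy=2.4,interpolation=cv2.INTER_CUBIC))
E
```

```text
t 9.55 p [ 0.5314 -0.0054  0.1728] yaw tool y 0.0843 R [-0.001 -0.    -1.   ] F [ 0.6 -0.   1.2] open -0.0001 tips 0.0726
orange dx' -0.0591 dy' 0.0822 tip z 0.1002
green dx' -0.0591 dy' -0.0018 tip z 0.1002
```

View pics/s7.png

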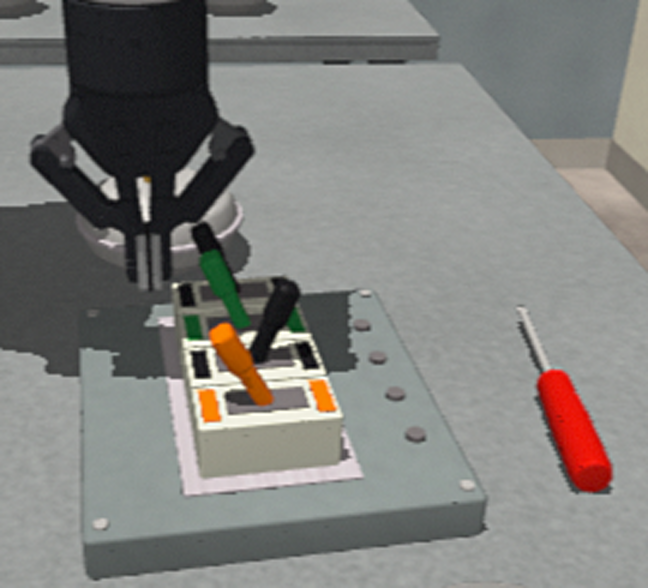

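Emit:
arm_command(increments=[[0.002,0.006,0.002,0,0,0,1],[0,0.007,0,0,0,0,1],[0,0.007,0,0,0,0,1],[0,0.007,0,0,0,0,1],[0,0.007,0,0,0,0,1],[0,0.007,0,0,0,0,1],[0,0.007,0,0,0,0,1],[0,0.005,0,0,0,0,1]])

```text
time_s: 10.4
ee_pos: [0.5839, 0.0018, 0.1707]
tcp_rot: [[-0.085, 0.996, -0.0], [0.996, 0.085, -0.0], [-0.0, -0.0, -1.0]]
wrist_force: [-1.7, 0.2, -0.4]
opening: 0.0003
```

Emit:
arm_command(increments=[[0,0.002,0,0,0,0,1],[0,0.002,0,0,0,0,1],[0,0,0,0,0,0,1]])

```text
time_s: 10.7
ee_pos: [0.5875, 0.0021, 0.1708]
tcp_rot: [[-0.085, 0.996, -0.0], [0.996, 0.085, -0.0], [-0.0, -0.0, -1.0]]
wrist_force: [-1.8, 0.2, -0.7]
opening: 0.0002
```

```bash
python3 rel.py
```

```text
t 10.7 p [0.5875 0.0021 0.1708] yaw tool y 0.085 R [-0. -0. -1.] F [-1.8  0.2 -0.7] open 0.0002 tips 0.0726
orange dx' -0.0027 dy' 0.0849 tip z 0.0982
green dx' -0.0027 dy' 0.0009 tip z 0.0982
```

Emit:
arm_command(increments=[[0,0.002,0,0,0,0,1],[0,0.001,0,0,0,0,1],[0,0,0,0,0,0,1]])

```text
time_s: 11.0
ee_pos: [0.5904, 0.0023, 0.171]
tcp_rot: [[-0.085, 0.996, 0.0], [0.996, 0.085, -0.0], [-0.0, 0.0, -1.0]]
wrist_force: [-1.8, -0.3, -0.5]
opening: 0.0005
```

Emit:
arm_command(increments=[[0,0.001,0,0,0,0,1],[0,0.001,0,0,0,0,1],[0,0,0,0,0,0,1]])

```text
time_s: 11.3
ee_pos: [0.5909, 0.0024, 0.1708]
tcp_rot: [[-0.085, 0.996, -0.003], [0.996, 0.085, -0.0], [-0.0, -0.003, -1.0]]
wrist_force: [-6.8, -1.1, 3.6]
opening: -0.0001
```

Emit:
arm_command(increments=[[0,0.001,0,0,0,0,1],[0,0.001,0,0,0,0,1],[0,0,0,0,0,0,1]])

```text
time_s: 11.6
ee_pos: [0.5913, 0.0025, 0.1707]
tcp_rot: [[-0.085, 0.996, -0.007], [0.996, 0.085, -0.0], [0.0, -0.007, -1.0]]
wrist_force: [-11.2, -2.2, 7.4]
opening: 0.0001
```

The force is up to 11 N and the arm has stalled, so green is on its stop. I'll back off, lift clear and inspect.

Emit:
arm_command(increments=[[0,-0.008,0,0,0,0,1],[0,-0.008,0,0,0,0,1],[0,0,-0.03,0,0,0,1],[0,0,-0.03,0,0,0,1],[0,-0.02,-0.03,0,0,0,1],[0,-0.03,-0.03,0,0,0,1],[0,-0.04,0,0,0,0,1],[0,-0.04,0,0,0,0,1]])

```text
time_s: 12.4
ee_pos: [0.4488, -0.0099, 0.2923]
tcp_rot: [[-0.085, 0.996, 0.005], [0.996, 0.085, -0.001], [-0.001, 0.005, -1.0]]
wrist_force: [-1.0, 0.7, 1.2]
opening: 0.0002
```

Emit:
arm_command(increments=[[0.04,0,0,0,0,0,1],[0.04,0,0,0,0,0,1],[0.04,0,0,0,0,0,1],[0.04,0,0,0,0,0,1],[0.04,0,0,0,0,0,1],[0.04,0,0,0,0,0,1],[0,0,0,0,0,0,1],[0,0,0,0,0,0,1]])

```text
time_s: 13.2
ee_pos: [0.4284, 0.2301, 0.291]
tcp_rot: [[-0.087, 0.996, 0.001], [0.996, 0.087, -0.0], [-0.0, 0.001, -1.0]]
wrist_force: [0.4, -0.0, -0.3]
opening: -0.0003
```

```bash
python3 rel.py
python3 - <<'E'
from h import *
import cv2
a=r.snapshot("side")[150:300,180:350,::-1]
cv2.imwrite("pics/s8.png",cv2.resize(a,None,fx=4,fy=4,interpolation=cv2.INTER_CUBIC))
a=r.snapshot("top")[120:265,205:360,::-1]
cv2.imwrite("pics/t8.png",cv2.resize(a,None,fx=4,fy=4,interpolation=cv2.INTER_CUBIC))
from rel import *
for nm,y,th in(("orange",-.063,-.5),("orange",-.063,-.42),("green",.021,.5),("green",.021,.42)):
    o=c0-.0013*ex+y*ey; e=np.array([*(o+.055*np.sin(th)*ex),.066+.055*np.cos(th)])
    print(nm,th,"side",((proj("side",e)-[180,150])*4).round(),"top",((proj("top",e)-[205,120])*4).round())
E
```

```text
t 13.2 p [0.4284 0.2301 0.291 ] yaw tool y 0.0876 R [ 0.001 -0.    -1.   ] F [ 0.4 -0.  -0.3] open -0.0003 tips 0.0726
orange dx' -0.1418 dy' 0.3255 tip z 0.2184
green dx' -0.1418 dy' 0.2415 tip z 0.2184
orange -0.5 side [[244. 189.]] top [[484. 280.]]
orange -0.42 side [[256. 183.]] top [[483. 269.]]
green 0.5 side [[358.  60.]] top [[265. 186.]]
green 0.42 side [[347.  55.]] top [[266. 194.]]
```

View pics/s8.png

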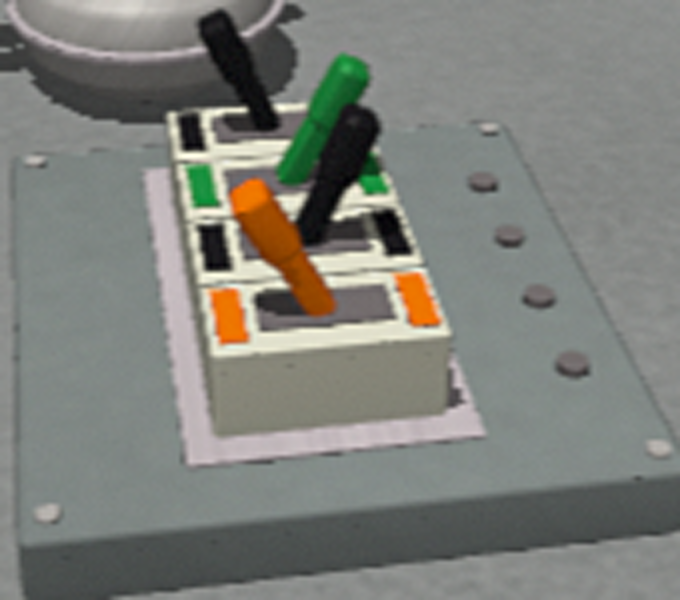

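View pics/t8.png

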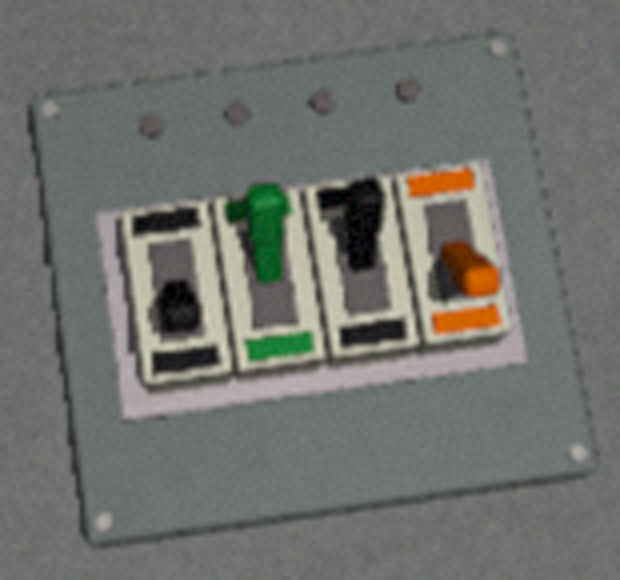

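The side and top pictures show orange leaning towards the robot, with its end at about (250,187) in the side zoom and (482,277) in the top zoom. Green leans away, ending at about (350,65) side and (266,190) top. Both are close to the predictions for the stops, and the two black handles match their first pictures in the top view. The robot is clear, so I'll hand in.

Run:
```python
import cv2,numpy as np
a=cv2.imread("pics/topz.png").astype(int);b=cv2.imread("pics/t8.png").astype(int)
d=abs(a-b).max(2)
print("diff black_a",d[200:390,120:225].mean(),"black_b",d[180:350,325:395].mean(),"green",d[180:350,225:310].mean())
from workcell import r
print(r.finish_job())
```

```text
diff black_a 9.903809523809525 black_b 9.533025210084034 green 38.232318339100345
the job is handed in; nothing more can be done
None
```

I switched the orange toggle off first, then the green toggle on, and handed the job in. The robot was clear of everything and the clock read about 13.3 s of the 35 s allowed.

- **Orange:** I pushed it towards the robot with the closed fingertips until it stalled at about 8 N, the OFF stop. After I backed off, its end sat in the same place in the picture, within a few zoomed pixels of the predicted stop position.
- **Green:** I pushed it away from the robot until it stalled at about 11 N, the ON stop. The final pictures alone only place it between about 0.42 and 0.5 rad of lean, so the stall is the stronger evidence that it reached the stop.
- **Black toggles:** Comparing the top view before and after shows only background-level differences there (about 10, against 38 at the green toggle), so neither moved.

The row's position came out 1–2 mm different between the two cameras, so I stopped each push on force rather than on the computed position. No check failed, and the highest wrist force I read after a move was about 14 N.

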